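# Snap the cover plate onto the terminal box

## Robot

A 6-joint arm with a two-finger parallel gripper is mounted at the origin on the work surface. World frame = base frame: x ahead of the robot, y to its left, z up, the work surface at z = 0. Lengths are in mm, angles in degrees, forces in N, time in s.
With the tool pointing down it reaches from about 300 to 850 mm from the base axis. Payload 4.2 kg.
Tool frame: the origin (TCP) lies on the centre line of the jaws, within the pads' length; the fingertips stand 11 mm ahead of it and the grasp point (between the pads) lies 8 mm behind it; z points along the fingers, y is the line along which they close (so a half turn about z gives the same grasp; the last joint's range is limited). The gripper opens to 91 mm and grips with 3 to 60 N. Pads are 32 mm wide; open, the fingers measure 118 mm over their backs; the gripper's body (76 mm by 178 mm) begins 60 mm behind the grasp point.
Start: joints at [62.338, 18.312, 89.639, -0, 72.044, -1.146], TCP at [256.716, 514.528, 224.976] pointing down, gripper open.
Joint ranges: [-177.97, 177.97], [-48.28, 115.42], [12.27, 149.76], [-77.06, 257.06], [2.81, 150.46], [-146.56, 146.56]. Speed limits (degrees/s): [147.25, 147.25, 180, 180, 180, 180].

## Interface

Orientations are given as [roll, pitch, yaw] about the fixed x, y, z axes, in that order (R = Rz(yaw) Ry(pitch) Rx(roll)).
In Python, from workcell import env, grab_frame, camera_model, models gives the robot as it stands.
- The arm moves only by the shell command python3 -m crank 'ROWS' [FORCE]. ROWS is text: rows parted by semicolons, each of 7 numbers parted by spaces: the closure, from -1 (fully open) to 1 (shut), so that 0 is half open, then the shift along the tool's x, y, z in mm, then the turn, a rotation vector about the tool's x, y, z in degrees. A call has 1 to 10 rows; each row shifts and turns the commanded pose from where the row before left it, along the tool's axes as they then stand; what a row does not reach is not made up. A row lasts 1/8 s, in which the tool goes at most 62.5 mm and 10.7 degrees, less where a joint would pass 70% of its speed; a pose out of reach is approached as far as the arm can. A call is refused whole if a number of a shift passes 62.5 or a number of a turn 10.7, either way. A call with a gripper value outside its range is refused whole. The fingers move at their own pace and stop on an object; FORCE is the grip in N (left out, the last holds). Time passes only in rows, so rows that do not move let the fingers close. It gives the time, the measured TCP pose, the force, the opening and the grip force at its end, in the units of the state.
- env.state(): the state, without advancing time (a new reading comes with each control period).
- grab_frame(name): name is "side" or "top"; returns the picture (400x640x3 uint8, blue, green, red); there is no depth.
- camera_model(name): a dict with "K" (3x3 intrinsics, pixels), "k1" (the pictures are not rectified: a ray, as slopes to the right and down, at radius r is drawn at 1 + k1 r^2 times it, then the intrinsics apply), "R" (3x3) and "t" (3): a world point X has camera coordinates R X + t. Camera axes: x right, y down, z forward; pixel columns grow to the right and rows downward; lengths in mm; the calibration is good to about 2 mm. A picture is of the moment at which its call begins. camera_model takes no time and is no camera call.
- env.job_done(): hands the job in; it is judged then, once.
Trained networks look in the newest picture that a camera, given by its name, has taken for a name from the list of things; names that differ only in an ending like _2 or _b are one class to them, and where a whole thing is asked for, a point or a joint stands for the part that bears it (a point fixed in the world has none). Each returns a list of dicts, best first, with "p" (0 to 1); they miss things now and then, are a little off and sometimes report something else, mostly with a low value. They report only what shows in the picture. A call takes as long as a camera call. They do not tell look-alikes from the thing itself.
- models.search_frame(name, camera): "point" ([x, y, z] in mm, in world coordinates, good to about 4 mm: the middle of the surface that is visible of it).
The state is a dict: "time_s": time; "qpos": joint angles; "qvel": joint speeds; "effort": joint torques, N m; "ee_pos": TCP position; "ee_rot": TCP orientation; "force": force on the tool from outside, world axes, zero at the start; "torque": the same for the moment, N m; "gripper_width": finger opening in mm; "gripper_force": force on a finger pad.
Only numpy, scipy, OpenCV 4.12 (cv2) and the standard library are available. Lean on these libraries where they do the work, as an engineer would, in place of code of your own. Each camera call takes 0.05 s, during which the arm holds its last target. There are 200 camera calls.

## Task

The handled aluminium cover plate is leaning on the sloped rack, under the rack's beam. Take it from there, lay it in the mouth of the open grey terminal box and press it down past the two sprung rollers until it sits flat on the ledge inside, level and fully home, then let go. Leave the screwdriver, jar, small blank plate and tape roll where they lie.

Things in the scene. Friction and masses are not known exactly. Their poses are not given: they have to be found in the camera images.
- cover_handle (a point): Centre of the cover plate's black bridge handle. Its grip bar is 70 mm long along the plate's x, 14 mm wide (y), 12 mm high; bar centre 40 mm and bar top 46 mm above the plate's top face; two posts, 46 mm clear between. Grip it across its 14 mm. z points out of the plate's top face; at the start z leans 0.6 rad from vertical towards the rack's -x (the robot's side).
- cover_mid (a point): Centre of the loose bare aluminium cover plate, half-way through its thickness, 43 mm below cover_handle; same axes. The plate is 100 mm (x) by 160 mm (y) by 6 mm, about 0.24 kg with its handle, the same when turned half round. It starts leaning on the rack's board, its lower long edge against the lip.
- rack: Fixed pale green rack, about 200 by 290 mm, 250 mm high, with a board sloping at 0.6 rad. Origin on the table under its middle; x points up the slope, away from the robot, y along the lip. A beam along y over the board spans x -16 to 14 mm, z 205 to 245 mm: a vertical tool over the plate's handle meets it, one square to the plate passes in front. Uprights at y = +-130 mm behind the board.
- box_seat (a point): Where cover_mid lies when the plate is home: centre of the mouth, 58 mm above the table, in the fixed grey terminal box (132 by 192 mm, 85 mm high). x along the mouth's short side, y along its long side, z up. The mouth is 104 by 164 mm (2 mm to spare all round the plate); its top 8 mm flare out by 5 mm. The seat is a ledge 55 mm above the table.
- box: The same terminal box, origin on the table under its middle, axes as box_seat. At its +y and -y ends a sprung steel roller, 16 mm thick, 60 mm long along x, sticks 5 mm into the mouth. A plate laid in gently stops on the rollers 10 to 20 mm above home, perhaps a little askew; pushed straight down at its middle with 10 to 18 N it passes them, and they then hold it on the ledge.
- screwdriver: Screwdriver lying between rack and box, not to be disturbed; origin at its underside.
- jar: Closed jar 56 mm across, 75 mm high, near the robot; not to be disturbed; origin under its centre.
- blank_plate: Small plain aluminium plate 60 by 90 by 6 mm without a handle, lying near the robot; not for this box; not to be disturbed.
- tape_roll: Black roll 90 mm across, 25 mm high, near the robot; not to be disturbed.
There are look-alikes about, which are no part of the job. What is shaped like the part that bears cover_handle but orange or purple is not meant.

How it is judged:
By the outcome, as a careful person would: the job done as asked, in the order asked, and still so for the second after the job is handed in, with the robot touching nothing.
It also fails if it takes over 56 s, if anything falls off the work surface, if the arm or the gripper's body presses on something with over 40 N, if the wrist force passes 120 N, or if a joint passes its speed limit or range.

## Working session

There is one attempt and no reset: what is moved stays moved. The work goes in short steps, Python scripts to look and compute and a shell command to move; the robot and the scene stay as the last step left them, time stands still between calls to the robot, and variables do not carry over. Pictures are saved under pics/ and viewed, at most 10 in all, crops included, and the job is handed in when it is done.

```bash
mkdir -p pics; ls; python3 - <<'E'
from workcell import env, grab_frame, camera_model, models
import cv2, numpy as np
for c in ["side","top"]:
    im=grab_frame(c); cv2.imwrite(f"pics/{c}0.png",im)
    m=camera_model(c); print(c,np.round(m["K"],1).tolist(),m["k1"],np.round(m["R"],3).tolist(),np.round(m["t"],1).tolist())
    for n in ["cover_handle","cover_mid","rack","box","screwdriver","jar"]:
        print(n,[(np.round(d["point"],0).tolist(),round(d["p"],2)) for d in models.search_frame(n,c)][:4])
print(env.state())
E
```

```text
pics
side [[377.1, 0.0, 317.0], [0.0, 377.1, 197.9], [0.0, 0.0, 1.0]] -0.006613577960379237 [[-0.933, -0.359, 0.002], [-0.25, 0.645, -0.722], [0.258, -0.674, -0.692]] [458.2, 20.4, 1495.7]
cover_handle [([595.0, 248.0, 80.0], 0.97), ([184.0, 318.0, 54.0], 0.96), ([368.0, 718.0, 52.0], 0.93), ([383.0, 438.0, 51.0], 0.76)]
cover_mid [([369.0, 722.0, 56.0], 0.75), ([384.0, 437.0, 56.0], 0.73), ([183.0, 310.0, 53.0], 0.72), ([592.0, 251.0, 80.0], 0.59)]
rack [([614.0, 334.0, 199.0], 0.98)]
box [([642.0, -248.0, 59.0], 0.71)]
screwdriver [([641.0, -248.0, 62.0], 0.7)]
jar []
top [[449.3, 0.0, 322.9], [0.0, 449.3, 203.4], [0.0, 0.0, 1.0]] -0.03644397843401988 [[-0.019, -1.0, 0.0], [-0.997, 0.019, -0.08], [0.08, -0.002, -0.997]] [241.2, 404.0, 1401.3]
cover_handle [([377.0, 725.0, 52.0], 0.86), ([383.0, 408.0, 54.0], 0.8), ([584.0, 239.0, 70.0], 0.78), ([190.0, 307.0, 53.0], 0.76)]
cover_mid [([184.0, 298.0, 54.0], 0.98), ([384.0, 407.0, 51.0], 0.94), ([581.0, 240.0, 69.0], 0.73), ([375.0, 723.0, 50.0], 0.65)]
rack [([600.0, 234.0, 242.0], 0.77)]
box [([600.0, -240.0, 54.0], 0.58), ([599.0, 230.0, 240.0], 0.43)]
screwdriver [([472.0, 3.0, 25.0], 0.6)]
jar [([376.0, 39.0, 74.0], 0.82), ([580.0, 241.0, 71.0], 0.23)]
{'time_s': 0.7, 'qpos': array([ 6.23380073e+01,  1.83084021e+01,  8.96394032e+01,  9.19916311e-05,
        7.20431481e+01, -1.14778118e+00]), 'qvel': array([-0.06274574,  0.04290161, -0.09661901, -0.0305961 ,  0.04727099,
       -0.02262587]), 'effort': array([ 9.70034816e-04, -4.12227917e+01, -2.32191986e+01,  7.29794637e-02,
        3.74056539e-02, -1.38987062e-05]), 'ee_pos': array([256.71247737, 514.52627019, 225.00828645]), 'ee_rot': array([1.79990953e+02, 9.37168566e-05, 1.53485760e+02]), 'force': array([-0.03885899, -0.88924184,  0.87437945]), 'torque': array([-0.00223348, -0.01321029, -0.01316754]), 'gripper_force': 0.0, 'gripper_width': 91.63373761929876}
```

View pics/side0.png

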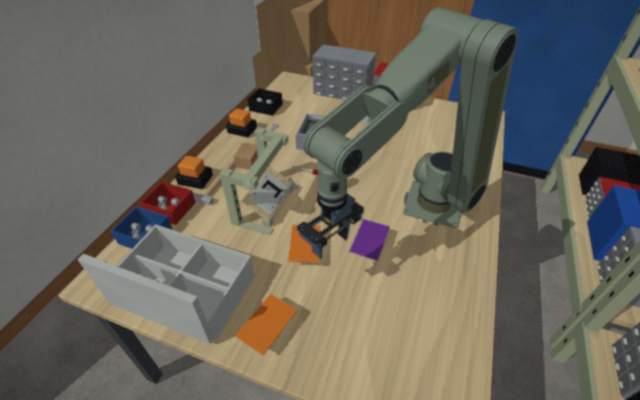

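View pics/top0.png

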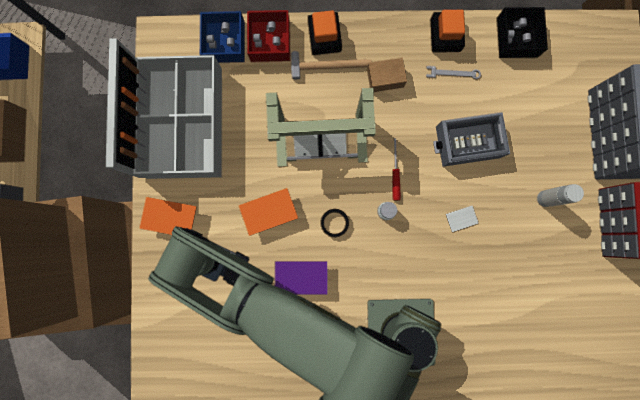

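Side view: the grey plate with its black handle leans on the rack at about (270,192). The look-alikes are orange plates at (307,243) and (268,323) and a purple one at (370,240). In the top view the plate is at (318,147), the orange ones at (168,217) and (268,212), the purple one at (301,278), the box at (473,140), and the small blank plate at (462,218). I choose the bare aluminium plate under the beam and will check it close up.

```bash
python3 - <<'E'
import cv2, numpy as np
t=cv2.imread("pics/top0.png"); s=cv2.imread("pics/side0.png")
f=dict(fx=6,fy=6,interpolation=cv2.INTER_CUBIC)
a=cv2.resize(t[80:180,260:393],None,**f); cv2.imwrite("pics/rack_top.png",a)
b=cv2.resize(t[100:180,425:525],None,**f); c=cv2.resize(s[120:240,210:310],None,fx=5,fy=5,interpolation=cv2.INTER_CUBIC)
b=cv2.resize(t[105:175,430:520],(450,350),interpolation=cv2.INTER_CUBIC)
c=cv2.resize(s[160:240,225:295],(350,400),interpolation=cv2.INTER_CUBIC)
o=np.zeros((400,800,3),np.uint8); o[:350,:450]=b; o[:,450:]=c; cv2.imwrite("pics/box_side.png",o)
E
```

```text
(no output)
```

View pics/rack_top.png

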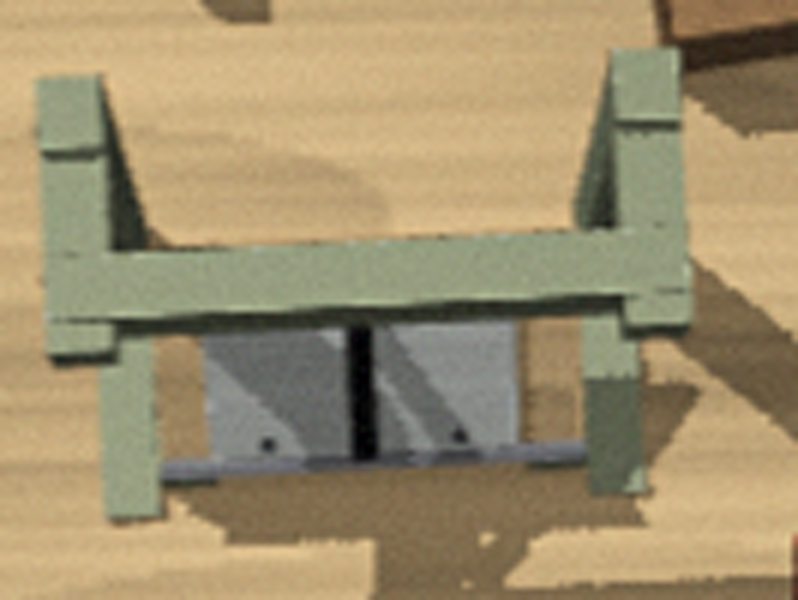

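View pics/box_side.png

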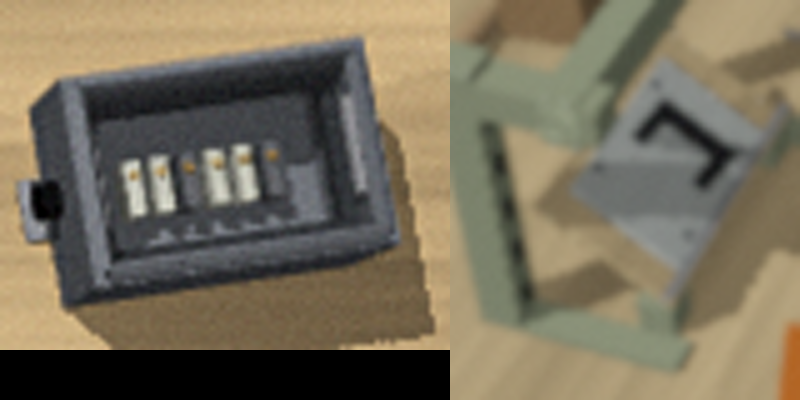

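The top crop shows the bare grey plate under the beam, its black handle at crop (360,390), i.e. full picture (320,145). The side crop shows the same handle at full picture (275,186), and the plate is neither orange nor purple. The box rim in the top view runs roughly from (442,121) to (502,113) to (509,153). Next I fit the poses.

```bash
cat > h.py <<'E'
import numpy as np, cv2
from scipy.optimize import least_squares, minimize
from scipy.spatial.transform import Rotation as Ro
from workcell import env, grab_frame, camera_model, models
def proj(c,X):
    m=camera_model(c); X=np.atleast_2d(X)@np.array(m["R"]).T+np.array(m["t"])
    s=X[:,:2]/X[:,2:]; s=s*(1+m["k1"]*(s**2).sum(1))[:,None]
    K=np.array(m["K"]); return s@K[:2,:2].T+K[:2,2]
def cuboid(x,y,yaw,lx,ly,h):
    P=np.array([[a*lx/2,b*ly/2,z] for a in(-1,1) for b in(-1,1) for z in(0,h)])
    return P@Ro.from_euler('z',yaw,degrees=True).as_matrix().T+[x,y,0]
def fitbox(im,c,x0,roi):
    u0,v0,u1,v1=roi; S=8
    hsv=cv2.cvtColor(im,cv2.COLOR_BGR2HSV)[v0:v1,u0:u1]
    mk=cv2.resize(hsv[...,1],None,fx=S,fy=S,interpolation=cv2.INTER_CUBIC)<75
    mk=cv2.morphologyEx(mk.astype(np.uint8),cv2.MORPH_OPEN,np.ones((6*S,6*S)))
    n,l,st,_=cv2.connectedComponentsWithStats(mk); mk=(l==1+np.argmax(st[1:,4]))
    def cost(p):
        q=(proj(c,cuboid(*p,132,192,85))-[u0,v0]+.5)*S-.5
        o=np.zeros(mk.shape,np.uint8); cv2.fillConvexPoly(o,cv2.convexHull(np.round(q).astype(np.int32)),1)
        # interior holes (yellow terminals) ignored by closing
        return (o.astype(bool)^cl).sum()/S**2
    cn,_=cv2.findContours(mk.astype(np.uint8),0,1); cl=np.zeros(mk.shape,np.uint8)
    cv2.drawContours(cl,[max(cn,key=cv2.contourArea)],-1,1,-1); cl=cl.astype(bool)
    r=min((minimize(cost,[x0[0],x0[1],a],method='Nelder-Mead',options=dict(initial_simplex=[[x0[0],x0[1],a],[x0[0]+8,x0[1],a],[x0[0],x0[1]+8,a],[x0[0],x0[1],a+4]])) for a in(2,6,10)),key=lambda r:r.fun)
    return r.x,r.fun,cl.sum()/S**2
def togo(pos,R):
    s=env.state(); Rc=Ro.from_euler('xyz',s["ee_rot"],degrees=True)
    return np.round(Rc.inv().apply(np.array(pos)-s["ee_pos"]),1),np.round((Rc.inv()*R).as_rotvec(degrees=True),2)
E
python3 - <<'E'
from h import *
im=cv2.imread("pics/top0.png")
print("box",fitbox(im,"top",[600,-240],(425,95,525,182)))
T=lambda u,v:((u+.5)/6-.5+260,(v+.5)/6-.5+80)
S=lambda u,v:((u-449.5)/5-.5+225,(v+.5)/5-.5+160)
th=.6; up=np.array([np.cos(th),0,np.sin(th)]); n=np.array([-np.sin(th),0,np.cos(th)]); Y=np.array([0,1,0])
def res(p,full=False):
    x,y,yaw,mx,my,mz=p; R=Ro.from_euler('z',yaw,degrees=True).as_matrix()
    W=lambda v:R@np.array(v)+[x,y,0]; m=np.array([mx,my,mz]); r=[]
    def pt(c,X,uv,w=(1,1)): r.extend((proj(c,W(X))[0]-uv)*w)
    pt("top",[14,100,245],T(130,252),(0,1)); pt("top",[14,-100,245],T(610,232),(0,1))
    pt("top",[-1,144,245],T(47,285),(1,0)); pt("top",[-1,-144,245],T(690,260),(1,0))
    pt("top",m+n*3-50*up+80*Y,T(211,462)); pt("top",m+n*3-50*up-80*Y,T(520,449))
    pt("top",m+n*3+80*Y,T(208,400),(1,0)); pt("top",m+n*3-80*Y,T(520,390),(1,0))
    pt("top",m+49*n-35*up,T(363,460))
    pt("side",m+3*n+50*up-80*Y,S(663,58)); pt("side",m+3*n+50*up+80*Y,S(573,190))
    pt("side",m+49*n+35*up,S(665,107)); pt("side",m+49*n-35*up,S(738,155))
    return (W(m),W(m+43*n),R,r) if full else r
s=least_squares(res,[600,235,1,-20,0,110],loss='soft_l1'); print(np.round(s.x,2))
mid,hd,R,r=res(s.x,True); print("mid",mid,"handle",hd); print(np.round(r,1))
for c in("top","side"):print(c,proj(c,[mid,hd]))
yaw=s.x[2]; Rt=Ro.from_euler('z',yaw,degrees=True)*Ro.from_euler('y',-.6)*Ro.from_euler('x',180,degrees=True)
Rt=Rt*Ro.from_euler('z',180,degrees=True)
nz=R@n
print("tool axes",np.round(Rt.as_matrix(),2).tolist())
for d in(130,0): print(d,togo(hd+nz*(d-8),Rt), hd+nz*(d-8))
print(Rt.as_euler('xyz',degrees=True))
E
```

```text
box (array([ 598.94611369, -237.52785587,    7.30827848]), np.float64(76.03125), np.float64(3120.65625))
[601.14 235.04   1.52  -2.22   3.75  65.2 ]
mid [598.82546213 238.73494955  65.19636226] handle [574.55437487 238.09107126 100.6857937 ]
[ 0.  -0.  -0.   0.   0.   0.  -0.   0.   0.4  0.4 -0.   0.3 -0.2 -0.
 -0.2 -0.   0.8  1.2 -0.1 -0.1 -0.7 -0.1 -1.  -0.8 -0.6  0.9]
top [[320.04972342 140.55194552]
 [320.34083093 145.91891829]]
side [[268.36117407 192.08342348]
 [273.4334745  186.62822354]]
tool axes [[-0.83, -0.03, 0.56], [-0.02, 1.0, 0.01], [-0.56, -0.0, -0.83]]
130 (array([-347. , -137.8,   23.6]), array([ -8.4 , -33.68, -27.18])) [505.69222032 236.26425378 201.37673872]
0 (array([-411.8, -103.4,  130.9]), array([ -8.4 , -33.68, -27.18])) [579.06992599 238.21086257  94.08310878]
[ 180.           34.37746771 -178.48037884]
```

```bash
python3 -m crank '-1 0 0 0 -1.7 -6.75 -5.4; -1 0 0 0 -1.7 -6.75 -5.4; -1 0 0 0 -1.7 -6.75 -5.4; -1 0 0 0 -1.7 -6.75 -5.4; -1 0 0 0 -1.7 -6.75 -5.4; -1 0 0 0 0 0 0' 40
cat >> h.py <<'E'
HD=np.array([574.6,238.1,100.7]); YR=1.52
def rackR(): return Ro.from_euler('z',YR,degrees=True)*Ro.from_euler('y',-.6)*Ro.from_euler('xz',[180,180],degrees=True)
NZ=-rackR().as_matrix()[:,2]
E
python3 -c "
from h import *
print(togo(HD+NZ*122,rackR()))"
```

```text
time_s: 1.45
ee_pos: [255.1, 513.9, 223.9]
ee_rot: [-180.0, 34.4, -178.5]
force: [-0.2, 0.4, 0.5]
gripper_width: 91.0
gripper_force: 0.0
(array([-188.1, -284. ,  156.1]), array([-0.04,  0.  , -0.02]))
```

```bash
python3 -m crank '-1 -21 -31.5 17.3 0 0 0; -1 -21 -31.5 17.3 0 0 0; -1 -21 -31.5 17.3 0 0 0; -1 -21 -31.5 17.3 0 0 0; -1 -21 -31.5 17.3 0 0 0; -1 -21 -31.5 17.3 0 0 0; -1 -21 -31.5 17.3 0 0 0; -1 -21 -31.5 17.3 0 0 0; -1 -20 -32 17.5 0 0 0; -1 0 0 0 0 0 0'
python3 - <<'E'
from h import *
print(togo(HD+NZ*122,rackR()))
s=grab_frame("side");t=grab_frame("top"); cv2.imwrite("pics/s1.png",s);cv2.imwrite("pics/t1.png",t)
a=cv2.resize(s[80:240,210:370],(560,560),interpolation=cv2.INTER_CUBIC); cv2.imwrite("pics/s1c.png",a)
print(fitbox(t,"top",[600,-240],(425,95,525,182)))
print(proj("side",[600,-238,85]))
for c in("side","top"): print([(np.round(d["point"],0).tolist(),round(d["p"],2)) for d in models.search_frame("box",c)][:3])
E
```

```text
time_s: 2.7
ee_pos: [509.0, 233.7, 203.1]
ee_rot: [179.7, 34.5, -179.2]
force: [-0.1, 0.1, 0.4]
gripper_width: 90.9
gripper_force: 0.0
(array([ 3.6,  2.6, -0.4]), array([-0.15,  0.13, -0.6 ]))
(array([ 599.06270139, -238.35123073,    7.38698287]), np.float64(78.40625), np.float64(3117.4375))
[[313.52822283 123.78171109]]
[([644.0, -284.0, 64.0], 0.52)]
[([599.0, -237.0, 55.0], 0.64)]
```

View pics/s1c.png

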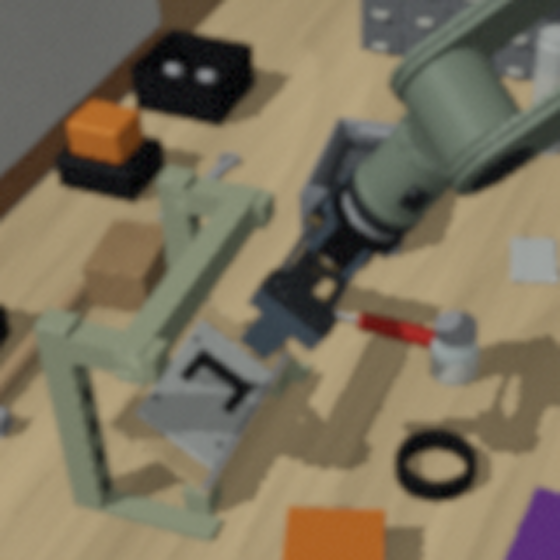

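The tool stands clear in front of the beam, with its near finger at crop (275,320), and the handle is at crop (218,375). I check that against the projected TCP before going in.

```bash
python3 - <<'E'
from h import *
s=env.state(); R=rackR().as_matrix(); p=s["ee_pos"]; print(p,togo(HD-NZ*8,rackR()))
for n,X in dict(tcp=p,tipL=p+R@[0,52,11],tipR=p+R@[0,-52,11],handle=HD).items(): print(n,(proj("side",X)[0]-[210,80])*3.5)
E
```

```text
[506.81210022 237.08225214 202.77147244] (array([  2. ,  -0.9, 130.5]), array([ 0.07,  0.13, -0.23]))
tcp [275.39626201 313.42348412]
tipL [249.66028733 350.94176063]
tipR [289.61665235 288.82594728]
handle [221.97400968 373.18384513]
```

```bash
python3 -m crank '-1 2 -1 30 0 0 0; -1 0 0 30 0 0 0; -1 0 0 30 0 0 0; -1 0 0 20 0 0 0; -1 0 0 12 0 0 0; -1 0 0 8 0 0 0; -1 0 0 0 0 0 0; -1 0 0 0 0 0 0'
python3 - <<'E'
from h import *
print(togo(HD-NZ*8,rackR()), env.state()["force"])
s=grab_frame("side"); cv2.imwrite("pics/s2c.png",cv2.resize(s[150:230,235:315],(560,560),interpolation=cv2.INTER_CUBIC))
E
```

```text
time_s: 3.9
ee_pos: [578.5, 237.9, 94.5]
ee_rot: [179.8, 34.5, -178.7]
force: [0.9, 0.0, -0.6]
gripper_width: 91.3
gripper_force: 0.0
(array([-0.3,  0.3,  0.7]), array([ 0.06,  0.14, -0.18])) [ 0.86161368  0.04599146 -0.61193868]
```

View pics/s2c.png

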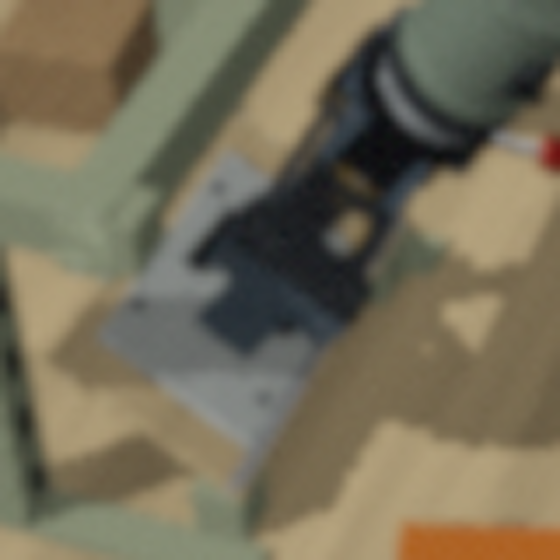

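The fingers stand over the plate, finger block at crop (250,310), with the handle hidden between them and nothing touching. I close now.

```bash
python3 -m crank '0 0 0 0 0 0 0; 0.5 0 0 0 0 0 0; 1 0 0 0 0 0 0; 1 0 0 0 0 0 0; 1 0 0 0 0 0 0; 1 0 0 0 0 0 0; 1 0 0 0 0 0 0; 1 0 0 0 0 0 0' 45
```

```text
time_s: 4.95
ee_pos: [578.6, 237.9, 94.0]
ee_rot: [179.8, 34.5, -178.7]
force: [0.2, 1.5, -0.8]
gripper_width: 13.7
gripper_force: 1.1
```

```bash
python3 -m crank '1 0 0 0 0 0 0; 1 0 0 -5 0 0 0; 1 0 0 -10 0 0 0; 1 0 0 -20 0 0 0; 1 0 0 -20 0 0 0; 1 0 0 -20 0 0 0; 1 0 0 0 0 0 0'
python3 - <<'E'
from h import *
s=grab_frame("side");t=grab_frame("top")
o=np.hstack([cv2.resize(s[120:240,230:330],(400,480),interpolation=cv2.INTER_CUBIC),cv2.resize(t[80:200,265:365],(400,480),interpolation=cv2.INTER_CUBIC)])
cv2.imwrite("pics/lift.png",o)
E
```

```text
time_s: 5.82
ee_pos: [535.5, 236.1, 156.5]
ee_rot: [179.8, 34.5, -178.8]
force: [-0.1, -0.5, -2.0]
gripper_width: 13.7
gripper_force: 45.0
```

View pics/lift.png

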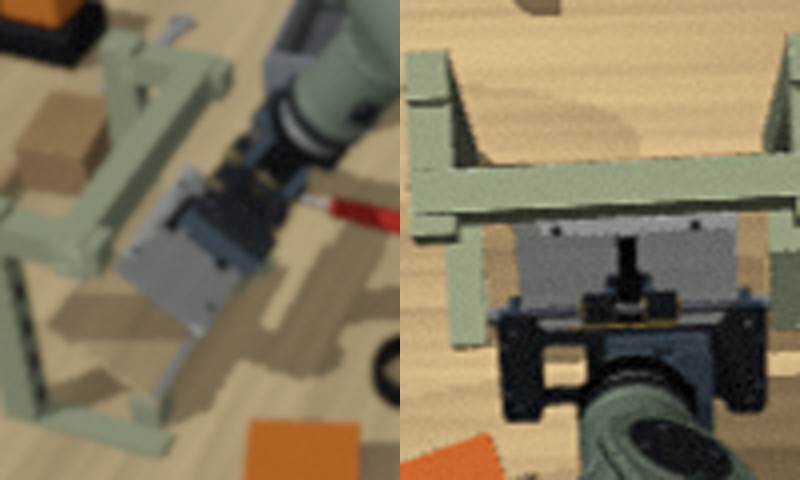

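The plate is in the jaws and off the rack, at left crop (190,260). The handle bar is centred between the pads at right crop (628,270), and the plate passes in front of the beam. I keep withdrawing.

```bash
python3 -m crank '1 0 0 -25 0 0 0; 1 0 0 -30 0 0 0; 1 0 0 -30 0 0 0; 1 0 0 -25 0 0 0; 1 0 0 0 0 0 0'
cat >> h.py <<'E'
BX=np.array([599.,-238.]); YB=7.35
def boxR(): return Ro.from_euler('z',YB,degrees=True)*Ro.from_euler('xz',[180,180],degrees=True)
E
python3 - <<'E'
from h import *
print(togo([480,-20,260],rackR()))
print(proj("top",cuboid(599,-238,7.35,132,192,85)).round(1).tolist())
E
```

```text
time_s: 6.55
ee_pos: [474.0, 234.9, 247.1]
ee_rot: [179.8, 34.6, -178.7]
force: [-0.3, -0.2, -2.5]
gripper_width: 13.6
gripper_force: 45.0
(array([  -7.6, -254.9,  -11.4]), array([ 0.08,  0.18, -0.22]))
[[499.8, 158.1], [510.6, 153.1], [441.7, 166.6], [449.0, 162.1], [492.5, 118.6], [502.8, 111.2], [434.8, 126.8], [441.7, 119.9]]
```

```bash
python3 -m crank '1 -1 -20 -2 0 0 0; 1 -1 -34 -2 0 0 0; 1 -1 -34 -2 0 0 0; 1 -1 -34 -2 0 0 0; 1 -1 -34 -2 0 0 0; 1 -1 -34 -2 0 0 0; 1 -1 -34 0 0 0 0; 1 0 -32 0 0 0 0; 1 0 0 0 0 0 0'
python3 - <<'E'
from h import *
print(togo([480,-20,260],boxR()),togo([560,-238,230],rackR()),env.state()["qpos"].round(1))
E
```

```text
time_s: 7.68
ee_pos: [478.7, -24.1, 257.7]
ee_rot: [179.9, 34.2, -179.0]
force: [0.7, 1.2, -2.3]
gripper_width: 13.6
gripper_force: 45.0
(array([-2.4,  4.1, -1.1]), array([-1.77, 34.22, -6.15])) (array([ -48.6, -215.4,   66.1]), array([-0.17, -0.13, -0.46])) [  -7.6   -6.6  122.1    9.7   31.  -105.4]
```

```bash
python3 -m crank '1 0 0 0 -0.4 6.8 -1.2; 1 0 0 0 -0.4 6.9 -1.2; 1 0 0 0 -0.3 6.9 -1.2; 1 0 0 0 -0.3 6.8 -1.2; 1 0 0 0 -0.3 6.8 -1.3; 1 0 0 0 0 0 0'
python3 - <<'E'
from h import *
print(togo([599,-238,200],boxR()),env.state()["qpos"].round(1))
E
```

```text
time_s: 8.43
ee_pos: [481.0, -20.9, 258.0]
ee_rot: [-179.9, 0.2, -172.3]
force: [-0.4, 0.3, -3.0]
gripper_width: 14.0
gripper_force: 45.0
(array([ -87.8, -230.8,   58.7]), array([-0.11,  0.18,  0.33])) [-3.800e+00  8.500e+00  9.800e+01 -1.000e-01  7.330e+01 -1.015e+02]
```

```bash
python3 -m crank '1 -7 -18 2 0 0 0.2; 1 -11 -29 5 0 0 0; 1 -11 -29 6 0 0 0; 1 -11 -29 8 0 0 0; 1 -12 -29 8 0 0 0; 1 -12 -29 8 0 0 0; 1 -12 -29 8 0 0 0; 1 -8 -22 8 0 0 0; 1 -4 -17 6 0 0 0; 1 0 0 0 0 0 0'
python3 - <<'E'
from h import *
print(togo([599,-238,200],boxR()))
s=grab_frame("side");t=grab_frame("top")
o=np.hstack([cv2.resize(s[75:175,260:360],(400,400),interpolation=cv2.INTER_CUBIC),cv2.resize(t[90:190,425:525],(400,400),interpolation=cv2.INTER_CUBIC)])
cv2.imwrite("pics/hover.png",o); cv2.imwrite("pics/thover.png",t); cv2.imwrite("pics/shover.png",s)
E
```

```text
time_s: 9.68
ee_pos: [596.2, -239.9, 200.5]
ee_rot: [-180.0, 0.2, -172.6]
force: [-0.5, 0.5, -1.5]
gripper_width: 13.8
gripper_force: 45.0
(array([-3.1,  1.5,  0.5]), array([-0.02,  0.18,  0.01]))
```

View pics/hover.png

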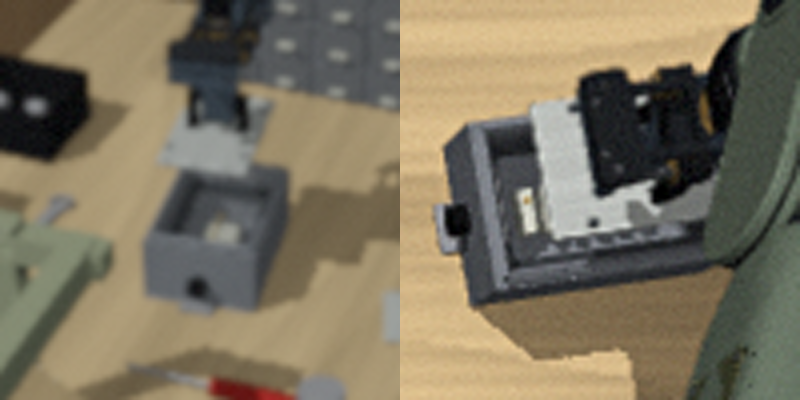

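The plate hangs level over the box. In the top crop its +y end shows corners near (533,102) and (545,240), and the side crop now shows the whole box at (215,240). I compare both with prediction.

```bash
python3 - <<'E'
from h import *
t=cv2.imread("pics/thover.png"); s=cv2.imread("pics/shover.png")
b=fitbox(s,"side",[599,-238],(285,116,340,156)); print("side box",b[0].round(2),b[1:])
e=env.state(); R=Ro.from_euler('xyz',e["ee_rot"],degrees=True).as_matrix(); p=e["ee_pos"]
# plate corners seen in the raw picture: pinned by white-plate mask in top view
hs=cv2.cvtColor(t,cv2.COLOR_BGR2HSV); m=((hs[...,1]<40)&(hs[...,2]>165)).astype(np.uint8)
m[:, :452]=0;m[:,520:]=0;m[:105]=0;m[165:]=0
roi=(slice(110,155),slice(452,485))
print("\n".join("".join("#" if v else "." for v in r) for r in m[roi]))
P=lambda a,b:p+R@np.array([-a,b,32]) 
for a in(50,-50): print("top pred +y corner x%+d"%a,proj("top",P(a,80)).round(1),"side",proj("side",P(a,80)).round(1), "side -y",proj("side",P(a,-80)).round(1))
E
```

```text
side box [ 593.98 -228.39    6.87] (np.float64(43.171875), np.float64(1229.390625))
.................................
.................................
.................................
.................................
.................................
.........#######.................
......#########..................
.....##########..................
......#########..................
......############...............
......############...............
.......###########...............
.......###########...............
.......############..............
.......############..............
.......############..............
........###########..............
........###########..............
........###########..............
........############.............
........############.............
........############.............
.........###########.............
.........###########.............
.........###########.............
.........############............
.........############...........#
....##...############.......#####
...###....###########......######
...#......############...########
...#.....#####################...
...###....###################....
...###...####################....
....###..#.##################....
....###....#########...######....
....###...##########...#######...
....###...##########...########..
....###....###############.......
............########.............
............#....................
.................................
.................................
.................................
.................................
.................................
top pred +y corner x+50 [[456.  117.7]] side [[298.7 115.5]] side -y [[308.   97.7]]
top pred +y corner x-50 [[462.1 151.7]] side [[321.  118.6]] side -y [[328.9 100.4]]
```

```bash
python3 -m crank '1 0 0 15 0 0 0; 1 0 0 20 0 0 0; 1 0 0 20 0 0 0; 1 0 0 10 0 0 0; 1 0 0 0 0 0 0; 1 0 0 0 0 0 0'
cat > ov.py <<'E'
from h import *
import sys
s=grab_frame("side");t=grab_frame("top"); cv2.imwrite("pics/sl.png",s); cv2.imwrite("pics/tl.png",t)
e=env.state(); R=Ro.from_euler('xyz',e["ee_rot"],degrees=True).as_matrix(); p=e["ee_pos"]; print(p)
pl=np.array([p+R@np.array([a,b,32]) for a,b in((50,80),(50,-80),(-50,-80),(-50,80))])
Rb=Ro.from_euler('z',YB,degrees=True).as_matrix()
rim=lambda w,l,z:np.array([Rb@[a*w/2,b*l/2,z]+[*BX,0] for a,b in((1,1),(1,-1),(-1,-1),(-1,1))])
out=[]
for c,im,(u0,v0,w,h),k in(("side",s,(288,92,50,66),8),("top",t,(432,98,50,66),8)):
    o=cv2.resize(im[v0:v0+h,u0:u0+w],None,fx=k,fy=k,interpolation=cv2.INTER_CUBIC)
    for P,col in((pl,(0,0,255)),(rim(132,192,85),(0,255,0)),(rim(114,174,85),(255,255,0))):
        q=((proj(c,P)-[u0,v0]+.5)*k-.5).round().astype(np.int32); cv2.polylines(o,[q],True,col,1)
        print(c,q.tolist())
    out.append(o)
cv2.imwrite("pics/ov.png",np.hstack(out))
E
python3 ov.py
```

```text
time_s: 10.52
ee_pos: [597.4, -239.1, 137.2]
ee_rot: [-179.9, 0.3, -172.5]
force: [0.2, 1.0, -2.0]
gripper_width: 14.1
gripper_force: 45.0
[ 597.37971123 -239.20874227  137.35266158]
side [[265, 315], [327, 167], [163, 145], [91, 291]]
side [[54, 334], [142, 159], [355, 187], [283, 366]]
side [[74, 327], [153, 169], [337, 193], [271, 355]]
top [[193, 463], [609, 402], [561, 144], [147, 204]]
top [[81, 179], [570, 109], [632, 445], [140, 516]]
top [[108, 198], [551, 135], [605, 425], [159, 490]]
```

View pics/ov.png

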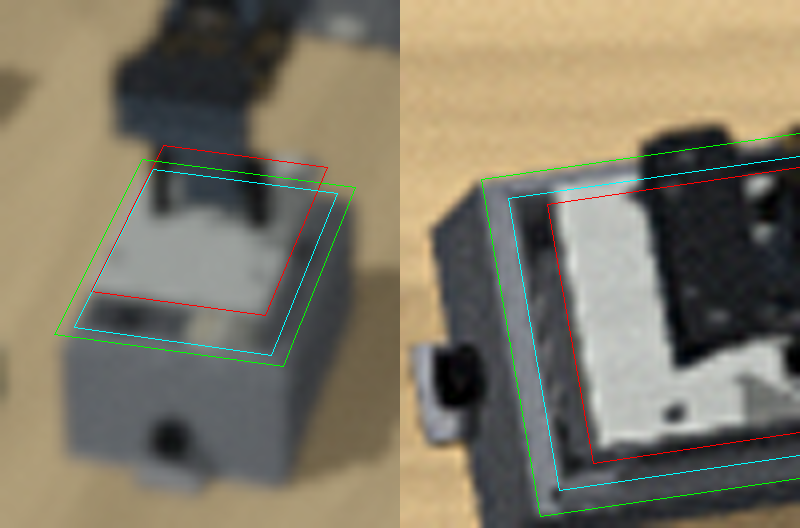

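In the top crop the box overlay (green, cyan) fits. The real plate corners at (557,192) and (600,445) lie about 3 mm towards -y and 5 mm towards +x of the prediction, and the side view agrees in sign. I shift by tool x +2.9 and y +4.2 and lower gently.

```bash
python3 -m crank '1 2.9 4.2 0 0 0 0; 1 0 0 6 0 0 0; 1 0 0 5 0 0 0; 1 0 0 0 0 0 0; 1 0 0 0 0 0 0'; python3 -m crank '1 0 0 3 0 0 0; 1 0 0 3 0 0 0; 1 0 0 0 0 0 0'
```

```text
time_s: 11.25
ee_pos: [593.6, -235.4, 125.3]
ee_rot: [-179.9, 0.3, -172.6]
force: [-0.1, 0.8, -3.2]
gripper_width: 13.7
gripper_force: 45.0
time_s: 11.62
ee_pos: [593.3, -235.2, 118.9]
ee_rot: [-180.0, 0.2, -172.6]
force: [-0.7, 0.2, -2.6]
gripper_width: 13.4
gripper_force: 45.0
```

```bash
python3 -m crank '1 0 0 2 0 0 0; 1 0 0 0 0 0 0'; python3 -m crank '1 0 0 2 0 0 0; 1 0 0 0 0 0 0';python3 -m crank '1 0 0 2 0 0 0; 1 0 0 0 0 0 0'
```

```text
time_s: 11.88
ee_pos: [593.4, -235.2, 117.2]
ee_rot: [-180.0, 0.2, -172.6]
force: [-1.2, -0.1, -3.0]
gripper_width: 13.6
gripper_force: 45.0
time_s: 12.12
ee_pos: [593.4, -235.2, 115.2]
ee_rot: [-180.0, 0.2, -172.6]
force: [-0.5, 0.1, -2.8]
gripper_width: 13.9
gripper_force: 45.0
time_s: 12.38
ee_pos: [593.4, -235.2, 113.2]
ee_rot: [-180.0, 0.2, -172.6]
force: [0.8, -0.5, -3.5]
gripper_width: 13.5
gripper_force: 45.0
```

```bash
python3 -m crank '1 0 0 2 0 0 0; 1 0 0 0 0 0 0'; python3 -m crank '1 0 0 2 0 0 0; 1 0 0 0 0 0 0';python3 -m crank '1 0 0 1 0 0 0; 1 0 0 0 0 0 0'; python3 -c "
from h import *
print(env.state()['torque'])"
```

```text
time_s: 12.62
ee_pos: [593.4, -235.2, 111.1]
ee_rot: [-180.0, 0.2, -172.6]
force: [0.2, 1.1, -2.0]
gripper_width: 13.7
gripper_force: 45.0
time_s: 12.88
ee_pos: [593.8, -235.6, 109.6]
ee_rot: [-179.9, 0.3, -172.6]
force: [-0.2, -1.1, -0.4]
gripper_width: 13.9
gripper_force: 45.0
time_s: 13.12
ee_pos: [593.9, -235.9, 109.1]
ee_rot: [-179.9, 0.3, -172.5]
force: [-0.4, -2.9, 2.2]
gripper_width: 13.8
gripper_force: 45.0
[-0.17337393  0.12003455  0.0595716 ]
```

```bash
python3 -m crank '1 0 -1 1 0 0 0; 1 0 0 0 0 0 0'; python3 -m crank '1 0 0 1.5 0 0 0; 1 0 0 0 0 0 0';python3 -m crank '1 0 0 1.5 0 0 0; 1 0 0 0 0 0 0'; python3 -c "
from h import *
print(env.state()['torque'])"
```

```text
time_s: 13.38
ee_pos: [594.0, -236.4, 107.4]
ee_rot: [-179.9, 0.3, -172.6]
force: [0.1, -1.8, 1.4]
gripper_width: 13.7
gripper_force: 45.0
time_s: 13.62
ee_pos: [594.2, -236.8, 106.7]
ee_rot: [-179.9, 0.3, -172.5]
force: [0.2, -3.4, 4.6]
gripper_width: 13.5
gripper_force: 45.0
time_s: 13.88
ee_pos: [594.2, -236.7, 105.2]
ee_rot: [-179.9, 0.3, -172.5]
force: [0.8, -2.8, 5.2]
gripper_width: 13.5
gripper_force: 45.0
[-0.28825658  0.05408041  0.06014777]
```

```bash
python3 -m crank '1 0 -0.7 1.5 0 0 0; 1 0 0 0 0 0 0'; python3 -m crank '1 0 0 2 0 0 0; 1 0 0 0 0 0 0';python3 -m crank '1 0 0 2 0 0 0; 1 0 0 0 0 0 0'; python3 -c "
from h import *
print(env.state()['torque'])"
```

```text
time_s: 14.12
ee_pos: [594.2, -236.9, 103.0]
ee_rot: [-179.9, 0.3, -172.5]
force: [1.1, -1.2, 2.2]
gripper_width: 13.4
gripper_force: 45.0
time_s: 14.38
ee_pos: [594.1, -236.8, 100.0]
ee_rot: [-180.0, 0.3, -172.6]
force: [3.5, -2.3, -3.2]
gripper_width: 13.5
gripper_force: 45.0
time_s: 14.62
ee_pos: [594.1, -236.8, 98.3]
ee_rot: [-180.0, 0.3, -172.6]
force: [4.2, -1.2, -2.9]
gripper_width: 13.4
gripper_force: 45.0
[-0.11332667 -0.72010605  0.04535069]
```

```bash
python3 -m crank '1 -1 0 1.5 0 0 0; 1 0 0 0 0 0 0'; python3 -m crank '1 0 0 2 0 0 0; 1 0 0 0 0 0 0';python3 -m crank '1 0 0 1.5 0 0 0; 1 0 0 0 0 0 0'; python3 -c "
from h import *
print(env.state()['torque'])"
```

```text
time_s: 14.88
ee_pos: [594.2, -236.8, 96.9]
ee_rot: [-180.0, 0.2, -172.5]
force: [1.5, -1.4, -2.4]
gripper_width: 13.7
gripper_force: 45.0
time_s: 15.12
ee_pos: [594.2, -236.7, 94.9]
ee_rot: [-180.0, 0.2, -172.6]
force: [0.8, -1.7, -2.3]
gripper_width: 13.9
gripper_force: 45.0
time_s: 15.38
ee_pos: [594.3, -236.7, 93.2]
ee_rot: [-180.0, 0.2, -172.5]
force: [0.5, -2.3, -5.0]
gripper_width: 13.7
gripper_force: 45.0
[-0.2562284  -0.02075467  0.0355396 ]
```

```bash
python3 -m crank '1 0 0 1 0 0 0; 1 0 0 0 0 0 0'; python3 -m crank '1 0 0 1 0 0 0; 1 0 0 0 0 0 0';python3 -m crank '1 0 0 1 0 0 0; 1 0 0 0 0 0 0'; python3 -c "
from h import *
print(env.state()['torque'])"
```

```text
time_s: 15.62
ee_pos: [594.3, -236.6, 92.1]
ee_rot: [-180.0, 0.2, -172.5]
force: [-0.1, -1.6, -6.7]
gripper_width: 13.7
gripper_force: 45.0
time_s: 15.88
ee_pos: [594.3, -236.6, 91.2]
ee_rot: [-180.0, 0.2, -172.6]
force: [-0.5, -1.4, -8.9]
gripper_width: 13.5
gripper_force: 45.0
time_s: 16.12
ee_pos: [594.3, -236.6, 90.2]
ee_rot: [-180.0, 0.2, -172.5]
force: [-1.0, -1.0, -9.2]
gripper_width: 13.8
gripper_force: 45.0
[-0.38008089  0.19954825  0.00811163]
```

```bash
python3 -m crank '1 0 0 1 0 0 0; 1 0 0 0 0 0 0'; python3 -m crank '1 0 0 1 0 0 0; 1 0 0 0 0 0 0'; python3 -c "
from h import *
print(env.state()['torque'])"
```

```text
time_s: 16.38
ee_pos: [594.3, -236.8, 89.3]
ee_rot: [-180.0, 0.2, -172.6]
force: [-1.5, -1.5, -11.7]
gripper_width: 13.6
gripper_force: 45.0
time_s: 16.62
ee_pos: [594.5, -236.9, 88.9]
ee_rot: [-179.9, 0.2, -172.5]
force: [-3.0, -2.6, -7.9]
gripper_width: 13.4
gripper_force: 45.0
[-0.51061584  0.5605087   0.02407601]
```

Force is turning: the ledge is taking load now. I press on.

```bash
python3 -m crank '1 0 0 1 0 0 0; 1 0 0 0 0 0 0'; python3 -m crank '1 0 0 1 0 0 0; 1 0 0 0 0 0 0'; python3 -m crank '1 0 0 1 0 0 0; 1 0 0 0 0 0 0'; python3 -c "
from h import *
print(env.state()['torque'])"
```

```text
time_s: 16.88
ee_pos: [595.8, -237.0, 88.7]
ee_rot: [-179.9, 0.4, -172.6]
force: [-1.1, -0.6, -5.1]
gripper_width: 13.9
gripper_force: 45.0
time_s: 17.12
ee_pos: [595.9, -236.6, 87.6]
ee_rot: [-179.9, 0.4, -172.6]
force: [0.9, 0.2, -1.8]
gripper_width: 13.6
gripper_force: 45.0
time_s: 17.38
ee_pos: [595.9, -236.7, 87.2]
ee_rot: [-179.9, 0.4, -172.6]
force: [1.2, 2.1, 4.3]
gripper_width: 13.7
gripper_force: 45.0
[ 0.29639572  0.1462578  -0.01516149]
```

```bash
python3 -m crank '1 0 0 2 0 0 0; 1 0 0 0 0 0 0'; python3 -m crank '1 0 0 1.5 0 0 0; 1 0 0 0 0 0 0;1 0 0 0 0 0 0'; python3 -c "
from h import *
print(env.state()['torque'])"
```

```text
time_s: 17.62
ee_pos: [596.0, -236.7, 87.1]
ee_rot: [-179.9, 0.5, -172.6]
force: [-2.1, 2.9, 15.0]
gripper_width: 13.5
gripper_force: 45.0
time_s: 18.0
ee_pos: [596.1, -236.7, 87.1]
ee_rot: [-179.9, 0.5, -172.6]
force: [-4.0, 4.0, 21.9]
gripper_width: 14.0
gripper_force: 45.0
[0.67390481 1.07061871 0.02349545]
```

```bash
python3 -m crank '1 0 0 -2.5 0 0 0; 0 0 0 0 0 0 0; -0.3 0 0 0 0 0 0; -0.3 0 0 0 0 0 0; -0.3 0 0 0 0 0 0'; python3 -m crank '-0.3 0 0 -10 0 0 0; -0.3 0 0 -30 0 0 0; -0.3 0 0 -40 0 0 0; -0.3 0 0 -40 0 0 0; -0.3 40 20 -20 0 0 0; -0.3 50 30 0 0 0 0; -0.3 50 30 0 0 0 0; -0.3 50 30 0 0 0 0; -0.3 0 0 0 0 0 0'
python3 - <<'E'
from h import *
s=grab_frame("side");t=grab_frame("top")
Rb=Ro.from_euler('z',YB,degrees=True).as_matrix(); out=[]
for c,im,(u0,v0,w,h),k in(("side",s,(288,100,50,66),8),("top",t,(432,98,80,66),5)):
    o=cv2.resize(im[v0:v0+h,u0:u0+w],(w*k,528 if k==8 else h*k),interpolation=cv2.INTER_CUBIC)
    o=cv2.copyMakeBorder(o,0,528-o.shape[0],0,0,cv2.BORDER_CONSTANT); out.append(o)
cv2.imwrite("pics/fin.png",np.hstack(out))
E
```

```text
time_s: 18.62
ee_pos: [594.7, -236.9, 84.4]
ee_rot: [-180.0, 0.2, -172.6]
force: [0.1, 0.3, -1.0]
gripper_width: 50.9
gripper_force: 0.0
time_s: 19.75
ee_pos: [387.8, -150.7, 224.5]
ee_rot: [-180.0, 0.2, -172.5]
force: [0.5, -0.4, 0.3]
gripper_width: 59.3
gripper_force: 0.0
```

View pics/fin.png

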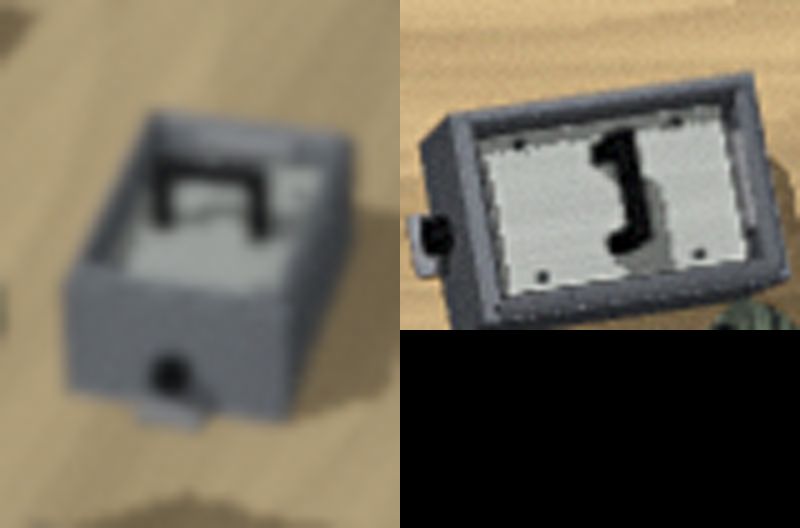

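The side crop shows the plate deep in the box with its handle upright. In the top crop its corners are about (485,143), (733,105), (748,258) and (505,297). I compare these with the home pose and get the way back for a touch check on the handle.

```bash
python3 - <<'E'
from h import *
Rb=Ro.from_euler('z',YB,degrees=True).as_matrix()
for z in(61,66): print(z,((proj("top",[Rb@[a,b,z]+[*BX,0] for a,b in((50,80),(50,-80),(-50,-80),(-50,80))])-[432,98]+.5)*5+[400,0]).round().tolist())
print(togo([597.5,-236.9,160],boxR()))
E
```

```text
61 [[470.0, 144.0], [721.0, 108.0], [750.0, 264.0], [498.0, 301.0]]
66 [[472.0, 141.0], [724.0, 106.0], [753.0, 262.0], [500.0, 299.0]]
(array([-192.3, -110.1,   66.7]), array([-0.15,  0.41,  0.1 ]))
```

```bash
python3 -m crank '1 -28 -16 0 0 0 0; 1 -42 -24 0 0 0 0; 1 -42 -24 0 0 0 0; 1 -42 -24 0 0 0 0; 1 -38 -22 0 0 0 0; 1 0 0 20 0 0 0; 1 0 0 30 0 0 0; 1 0 0 16 0 0 0; 1 0 0 0 0 0 0' 30; python3 -m crank '1 0 0 15 0 0 0; 1 0 0 12 0 0 0; 1 0 0 6 0 0 0; 1 0 0 0 0 0 0'; python3 -c "
from h import *
print(togo([597.5,-236.9,118],boxR()))"
```

```text
time_s: 20.98
ee_pos: [596.6, -236.6, 157.5]
ee_rot: [180.0, 0.1, -172.6]
force: [0.7, -0.3, 0.8]
gripper_width: 0.4
gripper_force: 0.0
time_s: 21.48
ee_pos: [596.4, -236.4, 125.4]
ee_rot: [-180.0, 0.2, -172.6]
force: [0.5, -0.3, 1.0]
gripper_width: 0.6
gripper_force: 0.0
(array([-1. , -0.6,  7.4]), array([-0.03,  0.21,  0.1 ]))
```

```bash
python3 -m crank '1 -1 -0.6 3 0 0 0; 1 0 0 2 0 0 0; 1 0 0 0 0 0 0'; python3 -m crank '1 0 0 1.5 0 0 0; 1 0 0 0 0 0 0';python3 -m crank '1 0 0 1.5 0 0 0; 1 0 0 0 0 0 0';python3 -m crank '1 0 0 1.5 0 0 0; 1 0 0 0 0 0 0'
```

```text
time_s: 21.85
ee_pos: [597.7, -237.0, 120.9]
ee_rot: [-179.9, 0.2, -172.6]
force: [-0.4, -0.2, -0.1]
gripper_width: 0.6
gripper_force: 0.0
time_s: 22.1
ee_pos: [597.7, -237.0, 119.3]
ee_rot: [-179.9, 0.2, -172.6]
force: [0.4, 0.4, -0.2]
gripper_width: 0.4
gripper_force: 0.0
time_s: 22.35
ee_pos: [597.9, -237.1, 118.4]
ee_rot: [-179.9, 0.3, -172.6]
force: [-0.1, 0.0, 2.8]
gripper_width: 0.5
gripper_force: 1.5
time_s: 22.6
ee_pos: [597.9, -237.1, 118.3]
ee_rot: [-179.9, 0.3, -172.6]
force: [-2.6, 1.2, 9.4]
gripper_width: 0.1
gripper_force: 4.9
```

The handle top is met at TCP 118.3 against 118 expected, so the plate is home. One firm press, then I retreat.

```bash
python3 -m crank '1 0 0 2.5 0 0 0; 1 0 0 0 0 0 0; 1 0 0 0 0 0 0'; python3 -m crank '1 0 0 -6 0 0 0; 1 0 0 -25 0 0 0; 1 0 0 -35 0 0 0; 1 0 0 -35 0 0 0; 1 35 20 0 0 0 0; 1 40 20 0 0 0 0; 1 40 20 0 0 0 0; 1 0 0 0 0 0 0; 1 0 0 0 0 0 0'
python3 -c "
from h import *
cv2.imwrite('pics/end.png',grab_frame('top'))
for n in ('screwdriver','jar','tape_roll','blank_plate'): print(n,[(np.round(d['point']).tolist(),round(d['p'],2)) for d in models.search_frame(n,'top')][:1])
print(env.job_done())"
```

```text
time_s: 22.98
ee_pos: [598.0, -237.1, 118.3]
ee_rot: [-179.9, 0.4, -172.5]
force: [-6.2, 2.4, 21.1]
gripper_width: 0.1
gripper_force: 10.3
time_s: 24.1
ee_pos: [476.4, -192.7, 214.5]
ee_rot: [-179.9, 0.3, -172.6]
force: [0.6, -0.5, 0.3]
gripper_width: 0.6
gripper_force: 0.0
screwdriver [([471.0, 4.0, 26.0], 0.58)]
jar [([379.0, 42.0, 70.0], 0.57)]
tape_roll [([352.0, 198.0, 25.0], 0.61)]
blank_plate [([354.0, -208.0, 4.0], 0.93)]
the job is handed in; nothing more can be done
None
```

The cover plate is pressed past both rollers and home on the ledge: the handle top touched at TCP 118.3 mm against 118 expected, and stayed there under 21 N. I let go, moved the arm clear and handed the job in at about 24 s; nothing else was touched.

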